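Confirm a pick of silver-faced seals

ROBOT

A 7-joint arm with a two-finger parallel gripper is mounted at the origin on the work surface. World frame = base frame: x ahead of the robot, y to its left, z up, the work surface at z = 0. Lengths are in m, angles in degrees, forces in N, time in s.
With the tool pointing down it reaches from about 0.425 to 0.875 m from the base axis. Payload 8.4 kg.
Tool frame: the origin (TCP) lies between the finger pads, 19 mm behind the fingertips; this is the grasp point; z points along the fingers, y is the line along which they close (so a half turn about z gives the same grasp; the last joint's range is limited). The gripper opens to 85 mm and grips with 20 to 120 N. Pads are 22 mm wide; open, the fingers measure 114 mm over their backs; the gripper's body (76 mm by 85 mm) begins 54 mm behind the grasp point. The pads swing forward as they close: fully open they stand 13 mm farther back than shut.
Start: joints at [68.171, 19.091, 2.286, 83.961, -0.768, 76.965, -3.352], TCP at [0.181, -0.624, 0.25] pointing down, gripper open.
Joint ranges: [-147.57, 147.57], [-21.85, 119.76], [-74.77, 79.35], [14.55, 137.4], [-85.83, 265.84], [4.83, 119.75], [-152.11, 152.11]. Speed limits (degrees/s): [127.2, 127.2, 159.86, 159.86, 180, 180, 180].

INTERFACE

Orientations are given as [roll, pitch, yaw] about the fixed x, y, z axes, in that order (R = Rz(yaw) Ry(pitch) Rx(roll)).
In Python, from plant import env gives the robot as it stands.
- The arm moves only by the tool step_arm, never from a script. Its argument "series" is a list of rows, each an object of numbers: "rx", "ry", "rz": the turn, a rotation vector about the tool's x, y, z in rad; "x", "y", "z": the shift along the tool's x, y, z in cm; "fingers": the closure, from -1 (fully open) to 1 (shut). A call has 1 to 8 rows; each row shifts and turns the commanded pose from where the row before left it, along the tool's axes as they then stand; what a row does not reach is not made up. A row lasts 1/10 s, in which the tool goes at most 50 mm and 8.59 degrees, less where a joint would pass 70% of its speed; a pose out of reach is approached as far as the arm can. A call is refused whole if a number of a shift passes 5 or a number of a turn 0.15, either way. A call with a gripper value outside its range is refused whole. The fingers move at their own pace and stop on an object; "squeeze" is the grip in N (left out, the last holds). Time passes only in rows, so rows that do not move let the fingers close. It gives the time, the measured TCP pose, the force, the opening and the grip force at its end, in the units of the state.
- env.read_state(): the state, without advancing time (a new reading comes with each control period).
- env.capture(name): name is "scene" or "side" or "wrist"; returns the picture (400x640x3 uint8, red, green, blue); there is no depth.
- env.camera_model(name): a dict with "mtx" (3x3 intrinsics, pixels), "distortion" ([k1, k2, p1, p2, k3] as OpenCV has them; the pictures are not rectified), "extrinsics" (4x4, takes a point from world to camera coordinates); the wrist camera has in their place "hand_eye" (4x4, takes a point from camera to tool coordinates, whose origin is the TCP and whose axes are the flange's). Camera axes: x right, y up, looking along -z (the intrinsics and any distortion apply to the point x, -y, -z); pixel columns grow to the right and rows downward; lengths in m; the calibration is good to about 2 mm. A picture is of the moment at which its call begins: read the wrist's pose just before it. camera_model takes no time and is no camera call.
- env.finish_job(): hands the job in; it is judged then, once.
The state is a dict: "clock": time; "joint_positions": joint angles; "qd": joint speeds; "tau": joint torques, N m; "eef_pos": TCP position; "orientation": TCP orientation; "ft_force": force on the tool from outside, world axes, zero at the start; "wrist_torque": the same for the moment, N m; "gripper_width": opening from 0.0 (shut) to 1.0 (fully open); "grasp_force": force on a finger pad.
Only numpy, scipy, OpenCV 4.12 (cv2) and the standard library are available. Lean on these libraries where they do the work, as an engineer would, in place of code of your own. Each camera call takes 0.05 s, during which the arm holds its last target. There are 200 camera calls.

TASK

Confirm the pick in this seal store: with the fingertips, gently press the white button on the bin that holds the silver seals well down and let it spring back, then press the green order-done button the same way. Leave the other bins, the other buttons and every loose thing alone, grasp nothing, and finish with the hand withdrawn at least 10 cm from the green button.

Things in the scene. Friction and masses are not known exactly. Their poses are not given: they have to be found in the camera images.
- bin_silver: open blue plastic bin holding bright silver-faced seals with a black lip (two loose in front, a fixed heap behind, all below the rim); fixed to the bench, 200 x 140 x 85 mm high, walls 4 mm; origin at the centre of its underside, own -x points out of its front (roughly to the robot), z up. A grey bracket 65 mm deep, 60 wide, 45 high before its front carries its white button
- silver_btn (a joint): travel of the white confirm button on the bin of silver seals, m: 0 out (as at the start), 0.012 fully down; counts as pressed from about 0.007; sprung, starts to move at 1.5 N, 5 N at the bottom, returns by itself
- silver_btn_top (a point): centre of the top face of the white confirm button (32 mm diameter, pressed straight down, stands 16 mm proud of its 44 mm black collar) on the bin of silver seals, about 73 mm above the bench when out; it moves with the button. It lies 35 mm in front of the bin's front wall, whose rim is 12 mm higher than the button
- silver_seal0: loose silver seal, a ring 56 mm across and 10 mm thick, lying flat on the floor of bin_silver; origin at the centre of its underside; leave it alone
- silver_seal1: loose silver seal, a ring 56 mm across and 10 mm thick, lying flat on the floor of bin_silver; origin at the centre of its underside; leave it alone
- bin_black: open blue plastic bin holding all-black rubber seals (two loose in front, a fixed heap behind, all below the rim); fixed to the bench, 200 x 140 x 85 mm high, walls 4 mm; origin at the centre of its underside, own -x points out of its front (roughly to the robot), z up. A grey bracket 65 mm deep, 60 wide, 45 high before its front carries its white button
- black_btn (a joint): travel of the white confirm button on the bin of black seals, m: 0 out (as at the start), 0.012 fully down; counts as pressed from about 0.007; sprung, starts to move at 1.5 N, 5 N at the bottom, returns by itself
- black_btn_top (a point): centre of the top face of the white confirm button (32 mm diameter, pressed straight down, stands 16 mm proud of its 44 mm black collar) on the bin of black seals, about 73 mm above the bench when out; it moves with the button. It lies 35 mm in front of the bin's front wall, whose rim is 12 mm higher than the button
- black_seal0: loose black seal, a ring 56 mm across and 10 mm thick, lying flat on the floor of bin_black; origin at the centre of its underside; leave it alone
- black_seal1: loose black seal, a ring 56 mm across and 10 mm thick, lying flat on the floor of bin_black; origin at the centre of its underside; leave it alone
- bin_brown: open blue plastic bin holding rust-brown rubber seals (two loose in front, a fixed heap behind, all below the rim); fixed to the bench, 200 x 140 x 85 mm high, walls 4 mm; origin at the centre of its underside, own -x points out of its front (roughly to the robot), z up. A grey bracket 65 mm deep, 60 wide, 45 high before its front carries its white button
- brown_btn (a joint): travel of the white confirm button on the bin of brown seals, m: 0 out (as at the start), 0.012 fully down; counts as pressed from about 0.007; sprung, starts to move at 1.5 N, 5 N at the bottom, returns by itself
- brown_btn_top (a point): centre of the top face of the white confirm button (32 mm diameter, pressed straight down, stands 16 mm proud of its 44 mm black collar) on the bin of brown seals, about 73 mm above the bench when out; it moves with the button. It lies 35 mm in front of the bin's front wall, whose rim is 12 mm higher than the button
- brown_seal0: loose brown seal, a ring 56 mm across and 10 mm thick, lying flat on the floor of bin_brown; origin at the centre of its underside; leave it alone
- brown_seal1: loose brown seal, a ring 56 mm across and 10 mm thick, lying flat on the floor of bin_brown; origin at the centre of its underside; leave it alone
- done_box: grey box 70 x 70 x 45 mm high fixed to the bench, with the green order-done button on top; origin at the centre of its underside, z up
- done_btn (a joint): travel of the green order-done button, m: 0 out, 0.012 fully down; counts as pressed from about 0.007; sprung, starts to move at 1.5 N, 5 N at the bottom, returns by itself
- done_btn_top (a point): centre of the top face of the green order-done button (32 mm diameter, pressed straight down, 16 mm proud of its black collar), about 73 mm above the bench when out; moves with the button
- shortage_box: grey box 70 x 70 x 45 mm high fixed to the bench, with the orange shortage (not to be pressed) button on top; origin at the centre of its underside, z up
- shortage_btn (a joint): travel of the orange shortage (not to be pressed) button, m: 0 out, 0.012 fully down; counts as pressed from about 0.007; sprung, starts to move at 1.5 N, 5 N at the bottom, returns by itself
- shortage_btn_top (a point): centre of the top face of the orange shortage (not to be pressed) button (32 mm diameter, pressed straight down, 16 mm proud of its black collar), about 73 mm above the bench when out; moves with the button
- tape: loose roll of tan packing tape lying flat, 84 mm across, 24 mm high; origin at the centre of its underside; leave it alone
- marker: loose white marker pen with a red cap, 130 mm long, 19 mm thick, lying along its own x; origin on its underside near the middle; leave it alone

How it is judged (in metres and radians):
On the way, in this order (a step that is already met when the one before it is completed fails the run):
1. the white button on the bin of silver seals is pressed down (7 mm or more of its 12) (value of joint silver_btn above 0.007 m), for 0.05 s.
2. it has sprung back out (value of joint silver_btn below 0.0015 m), for 0.1 s.
3. the green order-done button is pressed down (7 mm or more of its 12) (value of joint done_btn above 0.007 m), for 0.05 s.
At the end, for the whole second after the job is handed in: all five buttons are back out (within 1.5 mm), every loose seal, the tape and the marker are at rest within 15 mm of where they were, and the hand (TCP) is more than 90 mm from the green button's top (value of joint each of silver_btn, black_btn, brown_btn, done_btn, shortage_btn below 0.0015 m and distance of each of silver_seal0, silver_seal1, black_seal0, black_seal1, brown_seal0, brown_seal1, tape, marker from where it was at the start of the episode below 0.015 m and linear speed of each of silver_seal0, silver_seal1, black_seal0, black_seal1, brown_seal0, brown_seal1, tape, marker below 0.02 m/s and distance between the grasp point and done_btn_top above 0.09 m); the robot touches nothing.
It fails at once if another button is pressed in (more than 2 mm) (value of joint any of black_btn, brown_btn, shortage_btn above 0.002 m).
It fails at once if the robot pushes on another bin or on the shortage box (over 3 N) (contact force between any of the fingers, the arm and bin_black above 3 N or contact force between any of the fingers, the arm and bin_brown above 3 N or contact force between any of the fingers, the arm and shortage_box above 3 N).
It fails at once if a button is pressed roughly (over 40 N on its bin or box) (contact force between any of the fingers, the arm and bin_silver above 40 N or contact force between any of the fingers, the arm and done_box above 40 N).
It fails at once if a loose seal, the tape or the marker is shifted, lifted or carried (over 15 mm) (distance of any of silver_seal0, silver_seal1, black_seal0, black_seal1, brown_seal0, brown_seal1, tape, marker from where it was at the start of the episode above 0.015 m).
It also fails if it takes over 45 s, if anything falls off the work surface, if the arm or the gripper's body presses on something with over 40 N, if the wrist force passes 120 N, or if a joint passes its speed limit or range.

## Working session

There is one attempt and no reset: what is moved stays moved. The work goes in short steps, Python scripts to look and compute and a tool call to move; the robot and the scene stay as the last step left them, time stands still between calls to the robot, and variables do not carry over. Pictures are saved under pics/ and viewed, at most 10 in all, crops included, and the job is handed in when it is done.

Besides the shell and the picture viewer there is one more tool, called after "Call:" in YAML: its name, and indented under it one key for each argument. step_arm: Moves the arm, as the interface text tells. Its arguments: {"type":"object","properties":{"series":{"type":"array","items":{"type":"object","properties":{"rx":{"type":"number"},"ry":{"type":"number"},"rz":{"type":"number"},"x":{"type":"number"},"y":{"type":"number"},"z":{"type":"number"},"fingers":{"type":"number"}}}},"squeeze":{"type":"number"}},"required":["series"]}

```bash
mkdir -p pics; cat > h.py <<'E'
import numpy as np, cv2
from plant import env
def snap(n,f): 
    im=env.capture(n); cv2.imwrite('pics/'+f,im[:,:,::-1]); return im
E
python3 - <<'E'
from h import *
s=env.read_state(); print({k:s[k] for k in('clock','eef_pos','orientation','gripper_width','ft_force')})
snap('scene','scene0.png'); snap('side','side0.png')
for n in('scene','side','wrist'): print(n,env.camera_model(n))
E
```

```text
{'clock': 0.0, 'eef_pos': array([ 0.18062045, -0.62396424,  0.24913816]), 'orientation': array([-1.79909848e+02,  6.11167153e-03,  1.61462031e+01]), 'gripper_width': 0.9980066131903674, 'ft_force': array([-0.60477118, -0.18348109,  0.74010084])}
scene {'mtx': array([[462.47916744,   0.        , 330.28044292],
       [  0.        , 462.47916744, 200.71035265],
       [  0.        ,   0.        ,   1.        ]]), 'distortion': array([0.03239906, 0.        , 0.        , 0.        , 0.        ]), 'extrinsics': array([[ 0.14936905,  0.98877803,  0.00262756, -0.09798384],
       [-0.85699064,  0.12813425,  0.49914794,  0.43391669],
       [ 0.49320983, -0.07680905,  0.8665128 , -1.47938908],
       [ 0.        ,  0.        ,  0.        ,  1.        ]])}
side {'mtx': array([[414.97756431,   0.        , 321.64292575],
       [  0.        , 414.97756431, 203.13207874],
       [  0.        ,   0.        ,   1.        ]]), 'distortion': array([-0.06314945,  0.        ,  0.        ,  0.        ,  0.        ]), 'extrinsics': array([[ 0.82855124, -0.55971339, -0.01495864, -0.45139535],
       [ 0.3924976 ,  0.56155187,  0.72842648, -0.27436017],
       [-0.39931   , -0.6094099 ,  0.68496066, -0.93452879],
       [ 0.        ,  0.        ,  0.        ,  1.        ]])}
wrist {'mtx': array([[306.00717929,   0.        , 321.17939179],
       [  0.        , 306.00717929, 195.25393171],
       [  0.        ,   0.        ,   1.        ]]), 'distortion': array([-0.03949781,  0.        ,  0.        ,  0.        ,  0.        ]), 'hand_eye': array([[ 5.32195746e-05,  9.63542940e-01,  2.67553731e-01,
         6.68045841e-02],
       [ 9.99999869e-01,  8.48264973e-05, -5.04397900e-04,
         1.10937123e-04],
       [-5.08704681e-04,  2.67553723e-01, -9.63542810e-01,
        -1.24522821e-01],
       [ 0.00000000e+00,  0.00000000e+00,  0.00000000e+00,
         1.00000000e+00]])}
```

View pics/scene0.png

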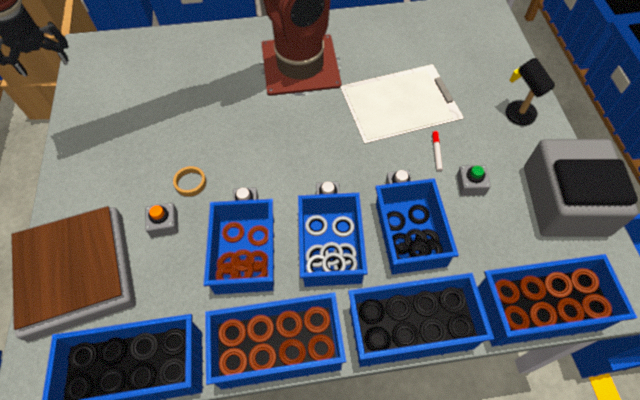

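View pics/side0.png

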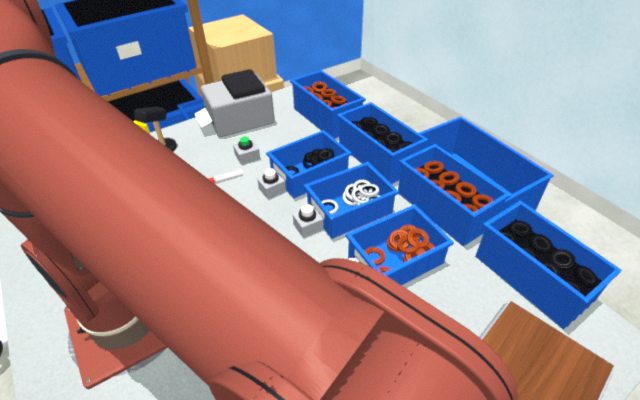

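The scene view shows the silver bin in the middle, with its white button at about (328,186). Green is at (477,173) and orange at (157,213). In the side view the silver button is at about (307,211), black's at (270,175) and green at (245,142). I'll enlarge both views and triangulate.

```bash
python3 - <<'E'
from h import *
a=cv2.imread('pics/scene0.png'); b=cv2.imread('pics/side0.png')
def c(im,x,y,w=100,h=75,k=4): return cv2.resize(im[y:y+h,x:x+w],None,fx=k,fy=k,interpolation=cv2.INTER_CUBIC)
cv2.imwrite('pics/crop1.png',np.vstack([np.hstack([c(a,280,150),c(a,430,140)]),np.hstack([c(b,260,180),c(b,210,110)])]))
E
```

```text
(no output)
```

View pics/crop1.png

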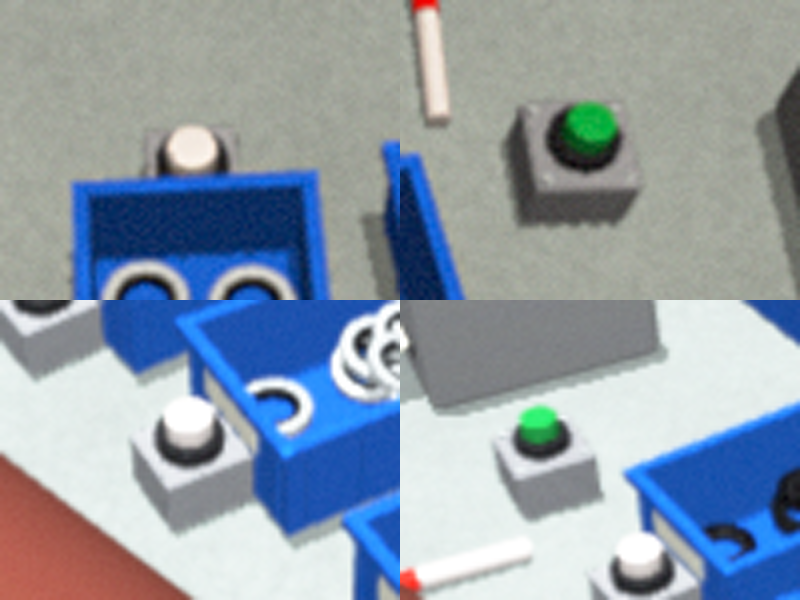

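```bash
cat >> h.py <<'E'
def ray(n,uv):
    m=env.camera_model(n); p=cv2.undistortPoints(np.array([[uv]],float),m['mtx'],m['distortion'])[0,0]
    if n=='wrist':
        from scipy.spatial.transform import Rotation as R
        s=env.read_state(); T=np.eye(4); T[:3,:3]=R.from_euler('xyz',s['orientation'],degrees=True).as_matrix(); T[:3,3]=s['eef_pos']
        E=T@m['hand_eye']
    else: E=np.linalg.inv(m['extrinsics'])
    d=E[:3,:3]@np.array([p[0],-p[1],-1]); return E[:3,3],d/np.linalg.norm(d)
def tri(*rs):
    A=sum(np.eye(3)-np.outer(d,d) for o,d in rs); b=sum((np.eye(3)-np.outer(d,d))@o for o,d in rs)
    p=np.linalg.solve(A,b); return p.round(4),[round(float(np.linalg.norm(np.cross(d,p-o))),4) for o,d in rs]
def at(n,uv,z):
    o,d=ray(n,uv); return (o+d*(z-o[2])/d[2]).round(4)
E
python3 - <<'E'
from h import *
print('silver',tri(ray('scene',(327.2,186.2)),ray('side',(306.2,207.2))))
print('green',tri(ray('scene',(478,169.8)),ray('side',(244.2,138.2))))
print('rim',at('scene',(298.5,196),.085),at('scene',(359.5,193),.085),'black rim',at('scene',(376,186),.085))
print('blackbtn',at('scene',(401,174),.073),'orange',at('scene',(157,209),.073),'marker',at('scene',(439,169),.01),at('scene',(435,132),.01),'tape',at('scene',(189,181),.02))
print('bigbox',at('scene',(540,145),.1),'hammer',at('scene',(520,60),.15))
E
```

```text
silver (array([0.5086, 0.0151, 0.0753]), [0.0014, 0.0014])
green (array([0.5173, 0.4043, 0.0743]), [0.0002, 0.0002])
rim [ 0.5332 -0.0608  0.085 ] [0.547  0.0893 0.085 ] black rim [0.533  0.1336 0.085 ]
blackbtn [0.4999 0.2066 0.073 ] orange [ 0.5118 -0.4056  0.073 ] marker [0.4603 0.3307 0.01  ] [0.3344 0.3531 0.01  ] tape [ 0.4054 -0.3428  0.02  ]
bigbox [0.4828 0.5717 0.1   ] hammer [0.231  0.5908 0.15  ]
```

Call:
step_arm:
  series:
    - {"x": 2, "y": -1.2, "fingers": 1}
    - {"x": 4.2, "y": -2.35, "fingers": 1}
    - {"x": 4.2, "y": -2.35, "fingers": 1}
    - {"x": 4.2, "y": -2.35, "fingers": 1}
    - {"x": 4.2, "y": -2.35, "fingers": 1}
    - {"x": 4.2, "y": -2.35, "fingers": 1}
    - {"x": 4.2, "y": -2.35, "fingers": 1}
    - {"x": 4.2, "y": -2.35, "fingers": 1}

```text
invalid input
```

Call:
step_arm:
  series:
    - {"x": 2, "y": -4.2, "fingers": 1}
    - {"x": 2, "y": -4.2, "fingers": 1}
    - {"x": 2, "y": -4.2, "fingers": 1}
    - {"x": 2, "y": -4.2, "fingers": 1}
    - {"x": 2, "y": -4.2, "fingers": 1}
    - {"x": 2, "y": -4.2, "fingers": 1}
    - {"fingers": 1}
    - {"fingers": 1}

```text
invalid input
```

Call:
step_arm:
  series:
    - {"x": 2, "y": -1.2, "z": 0, "rx": 0, "ry": 0, "rz": 0, "fingers": 1}

```text
clock: 0.2
eef_pos: [0.1936, -0.6085, 0.2491]
orientation: [-179.9, 0.1, 15.9]
ft_force: [0.3, 0.5, -0.5]
gripper_width: 0.858
grasp_force: 0.0
```

Every key has to be present in each row.

Call:
step_arm:
  series:
    - {"x": 4.2, "y": -2.35, "z": 0, "rx": 0, "ry": 0, "rz": 0, "fingers": 1}
    - {"x": 4.2, "y": -2.35, "z": 0, "rx": 0, "ry": 0, "rz": 0, "fingers": 1}
    - {"x": 4.2, "y": -2.35, "z": 0, "rx": 0, "ry": 0, "rz": 0, "fingers": 1}
    - {"x": 4.2, "y": -2.35, "z": 0, "rx": 0, "ry": 0, "rz": 0, "fingers": 1}
    - {"x": 4.2, "y": -2.35, "z": 0, "rx": 0, "ry": 0, "rz": 0, "fingers": 1}
    - {"x": 4.2, "y": -2.35, "z": 0, "rx": 0, "ry": 0, "rz": 0, "fingers": 1}
    - {"x": 4.2, "y": -2.35, "z": 0, "rx": 0, "ry": 0, "rz": 0, "fingers": 1}

```text
clock: 0.9
eef_pos: [0.4342, -0.3658, 0.2499]
orientation: [-180.0, 0.0, 16.1]
ft_force: [0.8, 0.2, 0.4]
gripper_width: -0.001
grasp_force: 0.0
```

Call:
step_arm:
  series:
    - {"x": 2, "y": -4.2, "z": 0, "rx": 0, "ry": 0, "rz": 0, "fingers": 1}
    - {"x": 2, "y": -4.2, "z": 0, "rx": 0, "ry": 0, "rz": 0, "fingers": 1}
    - {"x": 2, "y": -4.2, "z": 0, "rx": 0, "ry": 0, "rz": 0, "fingers": 1}
    - {"x": 2, "y": -4.2, "z": 0, "rx": 0, "ry": 0, "rz": 0, "fingers": 1}
    - {"x": 2, "y": -4.2, "z": 0, "rx": 0, "ry": 0, "rz": 0, "fingers": 1}
    - {"x": 2, "y": -4.2, "z": 0, "rx": 0, "ry": 0, "rz": 0, "fingers": 1}
    - {"x": 0, "y": 0, "z": 0, "rx": 0, "ry": 0, "rz": 0, "fingers": 1}
    - {"x": 0, "y": 0, "z": 0, "rx": 0, "ry": 0, "rz": 0, "fingers": 1}

```text
clock: 1.7
eef_pos: [0.4784, -0.0912, 0.2499]
orientation: [180.0, 0.0, 16.3]
ft_force: [0.1, -0.5, -0.4]
gripper_width: -0.002
grasp_force: 0.0
```

```bash
python3 - <<'E'
from h import *
m=env.camera_model('wrist'); s=env.read_state(); im=snap('wrist','w0.png')
from scipy.spatial.transform import Rotation as R
T=np.eye(4); T[:3,:3]=R.from_euler('xyz',s['orientation'],degrees=True).as_matrix(); T[:3,3]=s['eef_pos']
W=np.linalg.inv(T@m['hand_eye'])
for p in([.5086,.0151,.0745],):
    q=W@np.r_[p,1]; print(cv2.projectPoints(np.array([[q[0],-q[1],-q[2]]]),np.zeros(3),np.zeros(3),m['mtx'],m['distortion'])[0].ravel())
E
```

```text
[223.09332393 119.4667966 ]
```

View pics/w0.png

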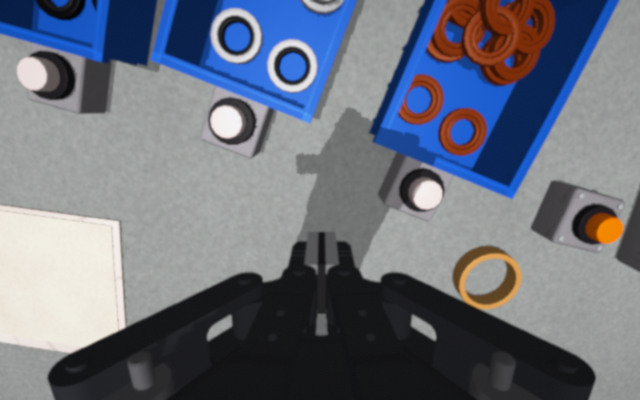

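The wrist view confirms silver is the middle bin. Its button top centre is at about (227,122), roughly 5 px from the prediction, so I'll combine all three rays.

```bash
python3 - <<'E'
from h import *
a,b,w=ray('scene',(327.2,186.2)),ray('side',(306.2,207.2)),ray('wrist',(227,122))
print(tri(a,b,w),tri(a,w),tri(b,w)); print(at('wrist',(227,122),.073),at('scene',(327.2,186.2),.073),at('side',(306.2,207.2),.073), env.read_state()['eef_pos'])
E
```

```text
(array([0.508 , 0.0129, 0.0754]), [0.002, 0.0028, 0.0036]) (array([0.5058, 0.0131, 0.0675]), [0.0018, 0.0018]) (array([0.5065, 0.0095, 0.0808]), [0.0023, 0.0023])
[0.5072 0.0099 0.073 ] [0.5083 0.0143 0.073 ] [0.5094 0.0187 0.073 ] [ 0.47822813 -0.09265285  0.24982272]
```

Call:
step_arm:
  series:
    - {"x": 1.94, "y": -3.1, "z": 0, "rx": 0, "ry": 0, "rz": 0, "fingers": 1}
    - {"x": 1.94, "y": -3.1, "z": 0, "rx": 0, "ry": 0, "rz": 0, "fingers": 1}
    - {"x": 1.94, "y": -3.1, "z": 0, "rx": 0, "ry": 0, "rz": 0, "fingers": 1}
    - {"x": 0, "y": 0, "z": 4, "rx": 0, "ry": 0, "rz": 0, "fingers": 1}
    - {"x": 0, "y": 0, "z": 4, "rx": 0, "ry": 0, "rz": 0, "fingers": 1}
    - {"x": 0, "y": 0, "z": 4, "rx": 0, "ry": 0, "rz": 0, "fingers": 1}
    - {"x": 0, "y": 0, "z": 1, "rx": 0, "ry": 0, "rz": 0, "fingers": 1}
    - {"x": 0, "y": 0, "z": 0, "rx": 0, "ry": 0, "rz": 0, "fingers": 1}

```text
clock: 2.55
eef_pos: [0.5077, 0.0122, 0.119]
orientation: [-179.9, 0.2, 16.0]
ft_force: [0.5, 0.1, 1.1]
gripper_width: -0.004
grasp_force: 0.0
```

```bash
python3 - <<'E'
from h import *
s=env.read_state(); print(s['eef_pos'],s['ft_force'])
im=env.capture('scene');im2=env.capture('side');w=env.capture('wrist')
c=lambda i,x,y:cv2.resize(i[y:y+75,x:x+100],None,fx=4,fy=4,interpolation=cv2.INTER_CUBIC)
o=np.vstack([np.hstack([c(im,280,150),c(im2,260,170)]),np.hstack([cv2.resize(w[:,:533],(400,300)),c(w,270,170)])])
cv2.imwrite('pics/c2.png',o[:,:,::-1])
E
```

```text
[0.50768738 0.01216262 0.11898261] [0.52661011 0.12303205 1.09491116]
```

View pics/c2.png

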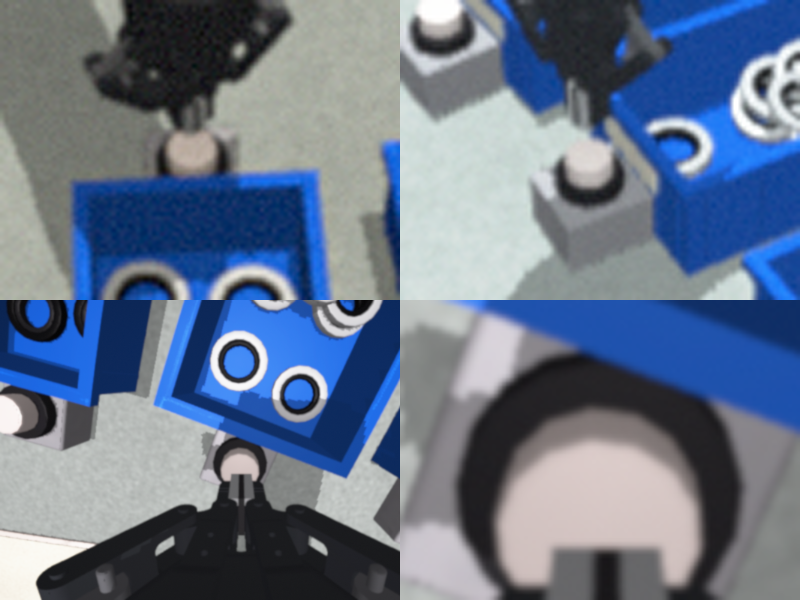

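The tips are centred about 25 mm over the button, so I'll descend gently. The force readings will show contact.

Call:
step_arm:
  series:
    - {"x": 0, "y": 0, "z": 1, "rx": 0, "ry": 0, "rz": 0, "fingers": 1}
    - {"x": 0, "y": 0, "z": 1, "rx": 0, "ry": 0, "rz": 0, "fingers": 1}
    - {"x": 0, "y": 0, "z": 0.3, "rx": 0, "ry": 0, "rz": 0, "fingers": 1}
    - {"x": 0, "y": 0, "z": 0.3, "rx": 0, "ry": 0, "rz": 0, "fingers": 1}
    - {"x": 0, "y": 0, "z": 0.3, "rx": 0, "ry": 0, "rz": 0, "fingers": 1}
    - {"x": 0, "y": 0, "z": 0, "rx": 0, "ry": 0, "rz": 0, "fingers": 1}
    - {"x": 0, "y": 0, "z": 0, "rx": 0, "ry": 0, "rz": 0, "fingers": 1}

```text
clock: 3.4
eef_pos: [0.5085, 0.0135, 0.0912]
orientation: [-180.0, 0.0, 16.1]
ft_force: [-0.9, 0.3, 1.5]
gripper_width: 0.002
grasp_force: 0.8
```

Call:
step_arm:
  series:
    - {"x": 0, "y": 0, "z": 0.3, "rx": 0, "ry": 0, "rz": 0, "fingers": 1}
    - {"x": 0, "y": 0, "z": 0.3, "rx": 0, "ry": 0, "rz": 0, "fingers": 1}
    - {"x": 0, "y": 0, "z": 0.2, "rx": 0, "ry": 0, "rz": 0, "fingers": 1}
    - {"x": 0, "y": 0, "z": 0, "rx": 0, "ry": 0, "rz": 0, "fingers": 1}
    - {"x": 0, "y": 0, "z": 0, "rx": 0, "ry": 0, "rz": 0, "fingers": 1}

```text
clock: 3.9
eef_pos: [0.5087, 0.0135, 0.0832]
orientation: [-180.0, -0.0, 16.1]
ft_force: [0.8, 0.6, 4.0]
gripper_width: -0.004
grasp_force: 1.9
```

```bash
python3 - <<'E'
from h import *
s=env.read_state(); print(s['eef_pos'],s['ft_force'])
E
```

```text
[0.50872366 0.0135051  0.08316116] [0.76133774 0.63972866 4.03612853]
```

Call:
step_arm:
  series:
    - {"x": 0, "y": 0, "z": 0.15, "rx": 0, "ry": 0, "rz": 0, "fingers": 1}
    - {"x": 0, "y": 0, "z": 0.05, "rx": 0, "ry": 0, "rz": 0, "fingers": 1}
    - {"x": 0, "y": 0, "z": 0, "rx": 0, "ry": 0, "rz": 0, "fingers": 1}
    - {"x": 0, "y": 0, "z": 0, "rx": 0, "ry": 0, "rz": 0, "fingers": 1}

```text
clock: 4.3
eef_pos: [0.5088, 0.0135, 0.0812]
orientation: [180.0, -0.0, 16.1]
ft_force: [0.3, 0.6, 4.1]
gripper_width: -0.0
grasp_force: 2.2
```

```bash
python3 - <<'E'
from h import *
im=env.capture('scene');im2=env.capture('side')
c=lambda i,x,y:cv2.resize(i[y:y+75,x:x+100],None,fx=4,fy=4,interpolation=cv2.INTER_CUBIC)
cv2.imwrite('pics/c3.png',np.hstack([c(im,280,150),c(im2,260,170)])[:,:,::-1])
E
```

```text
(no output)
```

View pics/c3.png

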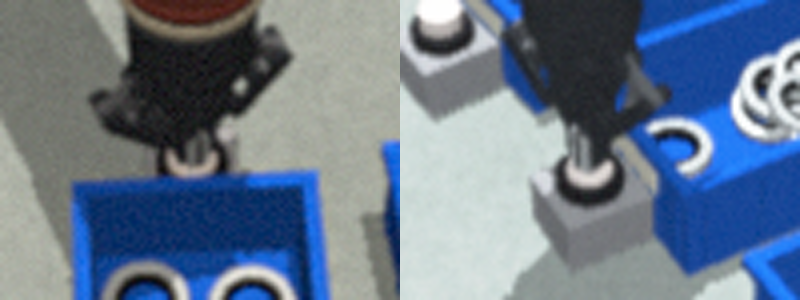

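The button sits nearly flush in its collar, so it's pressed well down. Next I retract and go to the green button.

Call:
step_arm:
  series:
    - {"x": 0, "y": 0, "z": -2, "rx": 0, "ry": 0, "rz": 0, "fingers": 1}
    - {"x": 0, "y": 0, "z": -5, "rx": 0, "ry": 0, "rz": 0, "fingers": 1}
    - {"x": 0, "y": 0, "z": -5, "rx": 0, "ry": 0, "rz": 0, "fingers": 1}
    - {"x": 0, "y": 0, "z": -4, "rx": 0, "ry": 0, "rz": 0, "fingers": 1}
    - {"x": 1.46, "y": -4.66, "z": 0, "rx": 0, "ry": 0, "rz": 0, "fingers": 1}
    - {"x": 1.46, "y": -4.66, "z": 0, "rx": 0, "ry": 0, "rz": 0, "fingers": 1}
    - {"x": 1.46, "y": -4.66, "z": 0, "rx": 0, "ry": 0, "rz": 0, "fingers": 1}
    - {"x": 1.46, "y": -4.66, "z": 0, "rx": 0, "ry": 0, "rz": 0, "fingers": 1}

```text
clock: 5.2
eef_pos: [0.5122, 0.21, 0.2407]
orientation: [180.0, 0.0, 16.1]
ft_force: [1.2, 0.5, 0.5]
gripper_width: 0.001
grasp_force: 0.0
```

Call:
step_arm:
  series:
    - {"x": 1.46, "y": -4.66, "z": 0, "rx": 0, "ry": 0, "rz": 0, "fingers": 1}
    - {"x": 1.46, "y": -4.66, "z": 0, "rx": 0, "ry": 0, "rz": 0, "fingers": 1}
    - {"x": 0, "y": 0, "z": 0, "rx": 0, "ry": 0, "rz": 0, "fingers": 1}
    - {"x": 0, "y": 0, "z": 0, "rx": 0, "ry": 0, "rz": 0, "fingers": 1}

```text
clock: 5.6
eef_pos: [0.5139, 0.3074, 0.24]
orientation: [-180.0, 0.1, 16.3]
ft_force: [-0.0, -0.7, 0.3]
gripper_width: 0.002
grasp_force: 0.0
```

```bash
python3 - <<'E'
from h import *
print(env.read_state()['eef_pos'])
w=snap('wrist','w1.png')
E
```

```text
[0.51394515 0.30738169 0.23995268]
```

View pics/w1.png

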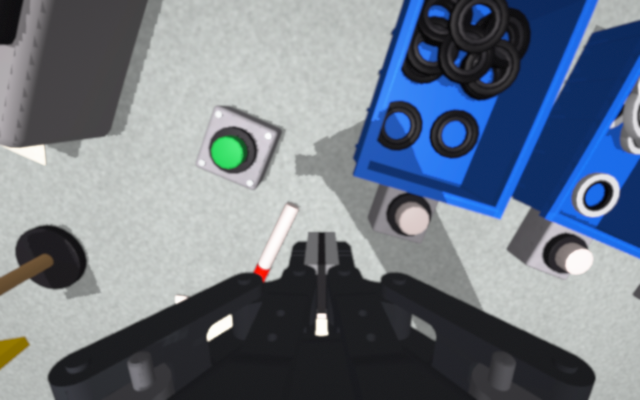

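The green button is at about (227,153). The silver button is back out, and the marker hasn't been touched.

```bash
python3 - <<'E'
from h import *
a,b,w=ray('scene',(478,169.8)),ray('side',(244.2,138.2)),ray('wrist',(227,153))
print(tri(a,b,w),at('wrist',(227,153),.073))
s=env.read_state(); p=tri(a,b,w)[0]
from scipy.spatial.transform import Rotation as R
print(R.from_euler('xyz',s['orientation'],degrees=True).as_matrix().T@(p-s['eef_pos'])*100)
E
```

```text
(array([0.5171, 0.4015, 0.0756]), [0.0023, 0.0011, 0.0026]) [0.5162 0.3996 0.073 ]
[ 2.9207588  -9.13615123 16.44486345]
```

Call:
step_arm:
  series:
    - {"x": 0.95, "y": -3.05, "z": 0, "rx": 0, "ry": 0, "rz": 0, "fingers": 1}
    - {"x": 1, "y": -3.05, "z": 0, "rx": 0, "ry": 0, "rz": 0, "fingers": 1}
    - {"x": 0.95, "y": -3.05, "z": 0, "rx": 0, "ry": 0, "rz": 0, "fingers": 1}
    - {"x": 0, "y": 0, "z": 4, "rx": 0, "ry": 0, "rz": 0, "fingers": 1}
    - {"x": 0, "y": 0, "z": 4, "rx": 0, "ry": 0, "rz": 0, "fingers": 1}
    - {"x": 0, "y": 0, "z": 4, "rx": 0, "ry": 0, "rz": 0, "fingers": 1}
    - {"x": 0, "y": 0, "z": 1.5, "rx": 0, "ry": 0, "rz": 0, "fingers": 1}
    - {"x": 0, "y": 0, "z": 0, "rx": 0, "ry": 0, "rz": 0, "fingers": 1}

```text
clock: 6.45
eef_pos: [0.5173, 0.3998, 0.104]
orientation: [179.9, 0.2, 16.0]
ft_force: [0.3, 0.5, 0.4]
gripper_width: -0.004
grasp_force: 0.0
```

Call:
step_arm:
  series:
    - {"x": 0, "y": 0, "z": 0.4, "rx": 0, "ry": 0, "rz": 0, "fingers": 1}
    - {"x": 0, "y": 0, "z": 0.4, "rx": 0, "ry": 0, "rz": 0, "fingers": 1}
    - {"x": 0, "y": 0, "z": 0.3, "rx": 0, "ry": 0, "rz": 0, "fingers": 1}
    - {"x": 0, "y": 0, "z": 0.3, "rx": 0, "ry": 0, "rz": 0, "fingers": 1}
    - {"x": 0, "y": 0, "z": 0.3, "rx": 0, "ry": 0, "rz": 0, "fingers": 1}
    - {"x": 0, "y": 0, "z": 0, "rx": 0, "ry": 0, "rz": 0, "fingers": 1}
    - {"x": 0, "y": 0, "z": 0, "rx": 0, "ry": 0, "rz": 0, "fingers": 1}

```text
clock: 7.15
eef_pos: [0.5176, 0.4025, 0.0894]
orientation: [-180.0, -0.0, 16.1]
ft_force: [0.3, 0.6, 2.5]
gripper_width: 0.004
grasp_force: 1.0
```

Call:
step_arm:
  series:
    - {"x": 0, "y": 0, "z": 0.3, "rx": 0, "ry": 0, "rz": 0, "fingers": 1}
    - {"x": 0, "y": 0, "z": 0.3, "rx": 0, "ry": 0, "rz": 0, "fingers": 1}
    - {"x": 0, "y": 0, "z": 0.2, "rx": 0, "ry": 0, "rz": 0, "fingers": 1}
    - {"x": 0, "y": 0, "z": 0, "rx": 0, "ry": 0, "rz": 0, "fingers": 1}
    - {"x": 0, "y": 0, "z": 0, "rx": 0, "ry": 0, "rz": 0, "fingers": 1}

```text
clock: 7.65
eef_pos: [0.5176, 0.4025, 0.0813]
orientation: [-180.0, -0.0, 16.1]
ft_force: [0.9, 0.4, 5.1]
gripper_width: 0.001
grasp_force: 2.2
```

```bash
python3 - <<'E'
from h import *
im=env.capture('scene');im2=env.capture('side')
c=lambda i,x,y:cv2.resize(i[y:y+75,x:x+100],None,fx=4,fy=4,interpolation=cv2.INTER_CUBIC)
cv2.imwrite('pics/c4.png',np.hstack([c(im,430,140),c(im2,210,110)])[:,:,::-1])
E
```

```text
(no output)
```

View pics/c4.png

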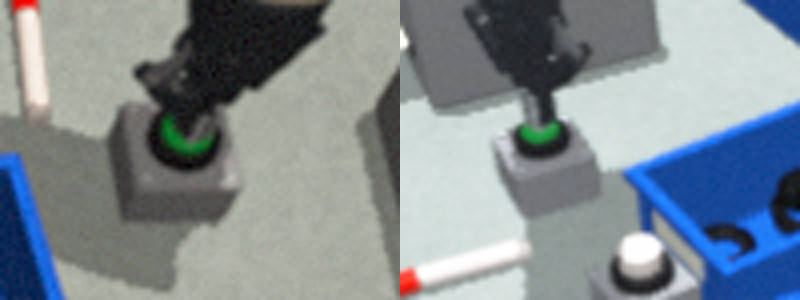

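The green button is also nearly flush in its collar, with about 5 N on the wrist. I'll withdraw straight up.

Call:
step_arm:
  series:
    - {"x": 0, "y": 0, "z": -2, "rx": 0, "ry": 0, "rz": 0, "fingers": 1}
    - {"x": 0, "y": 0, "z": -5, "rx": 0, "ry": 0, "rz": 0, "fingers": 1}
    - {"x": 0, "y": 0, "z": -5, "rx": 0, "ry": 0, "rz": 0, "fingers": 1}
    - {"x": 0, "y": 0, "z": -5, "rx": 0, "ry": 0, "rz": 0, "fingers": 1}
    - {"x": 0, "y": 0, "z": -2, "rx": 0, "ry": 0, "rz": 0, "fingers": 1}
    - {"x": 0, "y": 0, "z": 0, "rx": 0, "ry": 0, "rz": 0, "fingers": 1}
    - {"x": 0, "y": 0, "z": 0, "rx": 0, "ry": 0, "rz": 0, "fingers": 1}

```text
clock: 8.45
eef_pos: [0.5169, 0.402, 0.2702]
orientation: [180.0, 0.1, 16.1]
ft_force: [0.3, -0.6, -0.2]
gripper_width: -0.001
grasp_force: 0.0
```

```bash
python3 - <<'E'
from h import *
print(env.read_state()['eef_pos']); snap('scene','end.png')
E
```

```text
[0.51693727 0.40195344 0.27016839]
```

View pics/end.png

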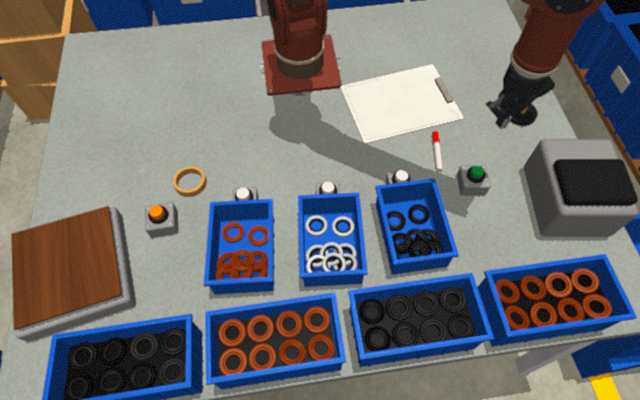

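All the buttons are out, including green at (477,173), nothing has moved, and the hand is about 20 cm above the green button.

```bash
python3 -c "
from plant import env
print(env.finish_job())"
```

```text
the job is handed in; nothing more can be done
None
```

I pressed the silver bin's white button and then the green order-done button well down. Both sprang back, nothing else appears to have moved, the hand ended about 20 cm above the green button, and the job is handed in; no verdict was shown.

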